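Catch the tray on the flow lane

TASK

Let the serving tray down the sloping wheel lane without upsetting the bottle and the shaker standing on it: press the release pad beside the lane fully down, let the tray roll on its own past the middle of the lane, then catch it in motion, moving along with it, slow it gently and ease it right up to the front stop. Let go and leave it there with everything on it still standing, and leave the other things on the table where they are.

Things in the scene. Friction and masses are not known exactly. Their poses are not given: they have to be found in the camera images.
- tray: Wooden serving tray, 240 mm along the lane, 140 mm wide, rim 30 mm high, 0.45 kg (0.83 kg loaded). Origin at the centre of its underside, axes like the lane's. Each end has an upright handle: a round bar across the tray, 12 mm thick, 100 mm long, its axis 75 mm above the origin and 108 mm before (y -) or behind it. Set free it gains speed at about 0.12 m/s2 (0.07 to 0.18, unknown friction).
- lane: Fixed gravity flow lane of two aluminium wheel rails on legs, 780 mm long, 170 mm wide. Origin on the table; x points across the lane away from the robot, y uphill along it (the tray rolls to -y), z up. Wheel tops are 95 mm high at y = 0, slope 0.0627 rad. Side guides at x = -78 and 78 mm stand 18 mm above the wheels. At the start the tray's middle is at y = 270 mm.
- front_stop (a point): Middle of the inner face of the front stop at the lane's lower end, at the height of the wheel tops (lane frame 0, -365, 72 mm); the stop stands 24 mm above the wheels. A tray resting against it has its middle at lane y = -245 mm.
- upper_end (a point): Middle of the inner face of the lane's upper end plate, at the height of the wheel tops (lane frame 0, 405, 120 mm).
- pad_top (a point): Centre of the top of the release pad, a white plate 44 x 50 mm at the robot's side of the lane (lane frame -118, -120 mm), about 107 mm above the table, 81 mm when fully down. It goes straight down, with 3 to 5 N, and stays where it is left.
- release (a joint): Travel of the release bar, m: 0 up, 0.026 pad fully down. The bar runs under the lane from the pad to the stop pin, which stands in front of the tray 15 mm above the wheels (lane y = 142 mm) and sinks with the pad; from about 0.017 on the tray is free and starts at once.
- oil_bottle: Tall glass oil bottle standing loose on the tray, 48 mm wide, 250 mm high, 0.24 kg, middle of mass about 120 mm up; origin at the centre of its underside, 60 mm uphill of the tray's middle. It topples when the tray is stopped dead or jerked by some 0.15 m/s or more; a steady slowing at up to 0.6 m/s2 does it no harm.
- salt_shaker: Salt shaker standing loose on the tray, 44 mm wide, 70 mm high, 0.14 kg, about 37 mm to the far side of the tray's middle. Origin at the centre of its underside.
- caddy: Wire caddy with four sauce bottles, 150 x 130 mm, 200 mm high, 2.2 kg, on the table beyond the lane; leave it alone. Origin at the centre of its underside.
- spice_jar: Spice jar, 64 mm wide, 85 mm high, on the table beyond the lane; leave it alone. Origin at the centre of its underside.
- mug: White mug, 80 mm wide, 90 mm high, on the table at the robot's left; leave it alone. Origin at the centre of its underside.

How it is judged:
By the outcome, as a careful person would: the job done as asked, in the order asked, and still so for the second after the job is handed in, with the robot touching nothing.
It also fails if it takes over 35 s, if anything falls off the work surface, if the arm or the gripper's body presses on something with over 40 N, if the wrist force passes 120 N, or if a joint passes its speed limit or range.

ROBOT

A 7-joint arm with a two-finger parallel gripper is mounted at the origin on the work surface. World frame = base frame: x ahead of the robot, y to its left, z up, the work surface at z = 0. Lengths are in mm, angles in rad, forces in N, time in s.
With the tool pointing down it reaches from about 425 to 825 mm from the base axis. Payload 3.6 kg.
Tool frame: the origin (TCP) lies on the centre line of the jaws, within the pads' length; the fingertips stand 25 mm ahead of it and the grasp point (between the pads) lies 6 mm ahead of it; z points along the fingers, y is the line along which they close (so a half turn about z gives the same grasp; the last joint's range is limited). The gripper opens to 93 mm and grips with 3 to 60 N. Pads are 15 mm wide; open, the fingers measure 128 mm over their backs; the gripper's body (75 mm by 188 mm) begins 65 mm behind the grasp point.
Start: joints at [-1.232, 0.615, -0.013, 1.423, 0.008, 1.103, -0.04], TCP at [232.469, 606.978, 243.64] pointing down, gripper open.
Joint ranges: [-3.12, 3.12], [-0.3, 2.06], [-1.34, 1.32], [0.26, 2.42], [-1.36, 4.5], [0.01, 1.98], [-2.84, 2.84]. Speed limits (rad/s): [2.79, 2.79, 3.14, 3.14, 3.14, 3.14, 3.14].

INTERFACE

Orientations are given as a unit quaternion [w, x, y, z].
In Python, from rig import state, cams, job_done gives the robot as it stands.
- The arm moves only by the shell command python3 -m handwheel 'ROWS' [FORCE]. ROWS is a JSON object of lists of equal length, an entry for each row: "travel": the shift along the tool's x, y, z in mm, a list of three; "twist": the turn about the tool's z in rad; "gripper": the finger opening in mm, from 0 to 93. In form: {"travel": [[tx, ty, tz], ...], "twist": [twist, ...], "gripper": [gripper, ...]}. A call has exactly 10 rows; each row is the pose to reach, as a shift and turn from the pose commanded when the call began, along the tool's axes at that moment; what a row does not reach only later rows make up. A row lasts 1/10 s, in which the tool goes at most 50 mm and 8.59 degrees, less where a joint would pass 70% of its speed; a pose out of reach is approached as far as the arm can. A call with a gripper value outside its range is refused whole. The fingers move at their own pace and stop on an object; FORCE is the grip in N (left out, the last holds). Time passes only in rows, so rows that repeat a pose let the fingers close, or fill a call up. It gives the time, the measured TCP pose, the force, the opening and the grip force at its end, in the units of the state.
- state(): the state, without advancing time (a new reading comes with each control period).
- cams.snapshot(name): name is "scene" or "top" or "wrist"; returns a dict with "image" (480x640x3 uint8, red, green, blue), "mtx" (3x3 intrinsics, pixels), "R" (3x3) and "t" (3): a world point X has camera coordinates R X + t; the wrist camera has in their place "mount" (4x4, takes a point from camera to tool coordinates, whose origin is the TCP and whose axes are the flange's). Camera axes: x right, y down, z forward; pixel columns grow to the right and rows downward; lengths in mm; the calibration is good to about 2 mm. A picture is of the moment at which its call begins: read the wrist's pose just before it. There is no depth.
- job_done(): hands the job in; it is judged then, once.
The state is a dict: "time_s": time; "joints": joint angles; "joint_vel": joint speeds; "joint_torque": joint torques, N m; "ee_pos": TCP position; "orientation": TCP orientation; "contact_force": force on the tool from outside, world axes, zero at the start; "ft_torque": the same for the moment, N m; "finger_gap": finger opening in mm; "grasp_force": force on a finger pad.
Only numpy, scipy, OpenCV 4.12 (cv2) and the standard library are available. Lean on these libraries where they do the work, as an engineer would, in place of code of your own. Each camera call takes 0.05 s, during which the arm holds its last target. There are 200 camera calls.

## Working session

There is one attempt and no reset: what is moved stays moved. The work goes in short steps, Python scripts to look and compute and a shell command to move; the robot and the scene stay as the last step left them, time stands still between calls to the robot, and variables do not carry over. Pictures are saved under pics/ and viewed, at most 10 in all, crops included, and the job is handed in when it is done.

```bash
mkdir -p pics
python3 - <<'E'
from rig import state,cams
import cv2
s=state();print({k:s[k] for k in('time_s','ee_pos','orientation','finger_gap','contact_force')})
for n in('scene','top'):
    c=cams.snapshot(n);cv2.imwrite(f'pics/{n}0.png',c['image'][:,:,::-1]);print(n,c['mtx'],c['R'],c['t'])
E
```

```text
{'time_s': 0.0, 'ee_pos': array([232.21880948, 606.31915195, 242.48699474]), 'orientation': array([-2.17832910e-04,  1.81861385e-01,  9.83323338e-01, -1.26597944e-03]), 'finger_gap': 93.08932783065578, 'contact_force': array([ 0.49986401,  0.78234246, -0.68832312])}
scene [[512.93993177   0.         324.77333582]
 [  0.         512.93993177 245.69051406]
 [  0.           0.           1.        ]] [[-0.36957764  0.92918377  0.00546634]
 [ 0.78118187  0.31388549 -0.53965803]
 [-0.50315729 -0.19517533 -0.84186658]] [ 153.2099822  -402.21206108 1574.98732677]
top [[506.60289221   0.         312.89405659]
 [  0.         506.60289221 231.4379706 ]
 [  0.           0.           1.        ]] [[-0.01020691 -0.9999318  -0.00567565]
 [-0.99747346  0.01058054 -0.07024781]
 [ 0.07030307  0.0049443  -0.99751342]] [  88.47266993  569.62481139 1361.82529494]
```

View pics/scene0.png

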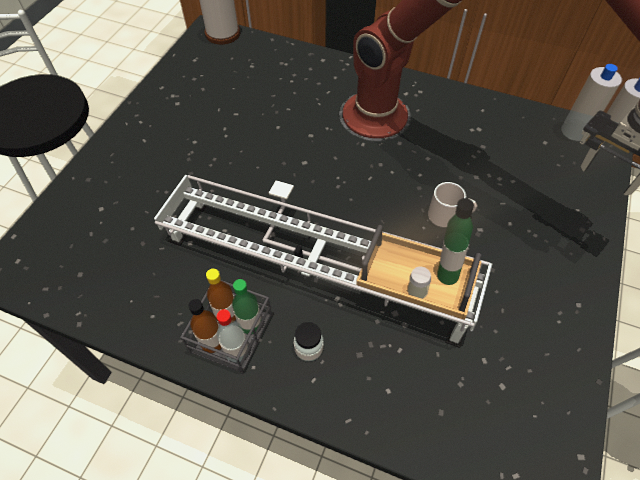

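View pics/top0.png

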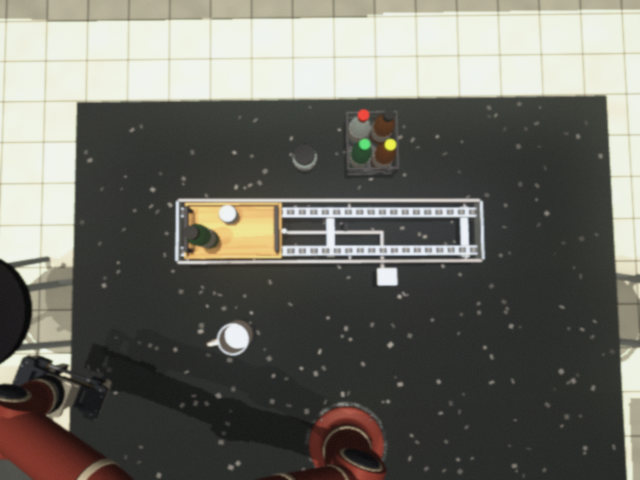

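The scene view shows the lane with the tray at its upper end (handle bars near (372,245) and (470,290)) and the pad at (281,189). In the top view the lane spans columns 177–484 and rows 200–263, with the pad at (387,277) and the lower handle at column 278. I'll enlarge the top view.

Run:
```python
import cv2
i=cv2.imread('pics/top0.png')
a=cv2.resize(i[190:295,165:330],None,fx=4.8,fy=4.8,interpolation=cv2.INTER_CUBIC)
b=cv2.resize(i[190:295,340:505],None,fx=4.8,fy=4.8,interpolation=cv2.INTER_CUBIC)
cv2.imwrite('pics/tc1.png',a);cv2.imwrite('pics/tc2.png',b)
```

```text
(no output)
```

View pics/tc1.png

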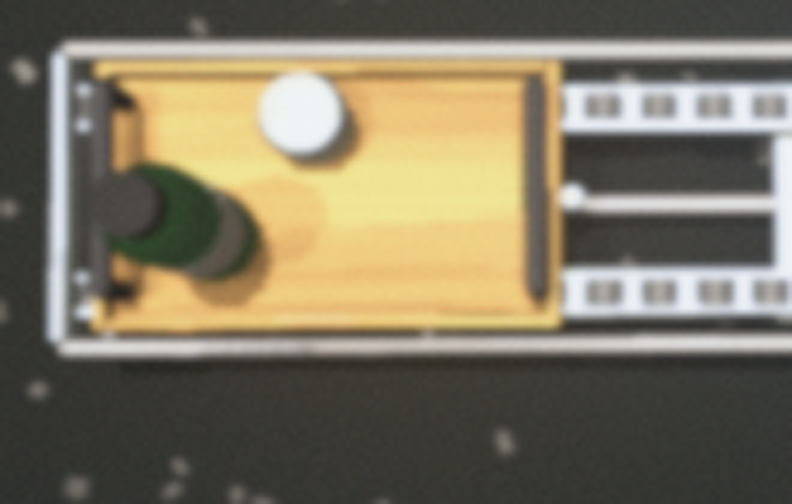

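View pics/tc2.png

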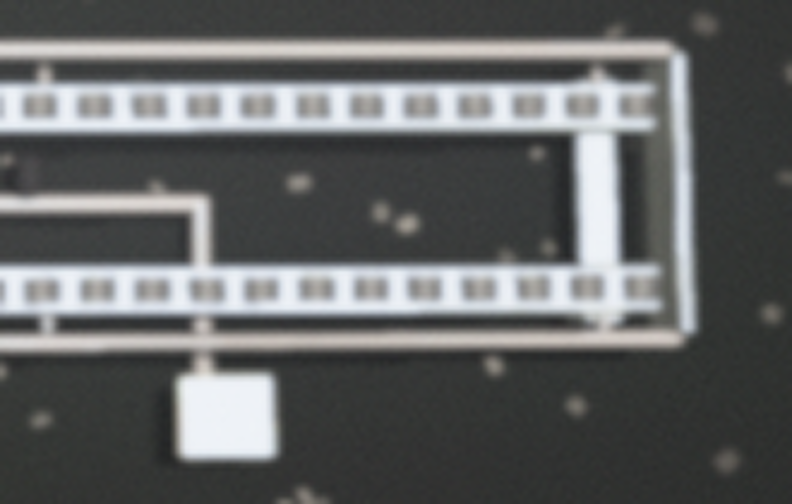

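The lower handle bar is at pixels (276.5, 205.6–252.5) and the pad centre is at (387.1, 276.9). The guides run along rows 200 and about 261, and the stop is near column 481. Next I'll fit the lane pose.

```bash
cat > h.py <<'E'
import numpy as np
from rig import state,cams
SL=0.0627
def ray(c,u,v,z):
    "world point at height z seen at pixel"
    R,t=np.array(c['R']),np.array(c['t']); d=R.T@np.linalg.inv(c['mtx'])@[u,v,1]; o=-R.T@t
    return o+d*(z-o[2])/d[2]
def proj(c,X):
    p=c['mtx']@(np.array(c['R'])@X+np.array(c['t'])); return p[:2]/p[2]
E
python3 - <<'E'
from h import *
from scipy.optimize import least_squares
T=cams.snapshot('top');S=cams.snapshot('scene')
W=lambda y:95+SL*y
top=[((387.1,276.9),(-118,-120,107)),((276.5,205.6),(50,157.5,W(162)+75)),((276.5,252.3),(-50,157.5,W(162)+75)),]
g=[((165+300/4.8,190+48/4.8),78),((340+300/4.8,190+48/4.8),78),((165+300/4.8,190+346/4.8),-78),((340+300/4.8,190+342/4.8),-78)]
sc=[((281.5,189.5),(-118,-120,107))]
def wp(p,X):
    c,s=np.cos(p[2]),np.sin(p[2]);return np.array([p[0]+c*X[0]-s*X[1],p[1]+s*X[0]+c*X[1],X[2]])
def f(p):
    r=[]
    for C,L in((T,top),(S,sc)):
        for uv,X in L:r+=list(proj(C,wp(p,X))-uv)
    for (u,v),x in g:
        P=ray(T,u,v,W((312-u)*2.5)+18);d=P[:2]-p[:2];r.append((np.cos(p[2])*d[0]+np.sin(p[2])*d[1]-x)*.4)
    return r
q=least_squares(f,[560,0,0],x_scale=[1,1,.01],loss='soft_l1');print(q.x,np.round(q.fun,2),np.round(f(q.x),1))
p=q.x
for n,X in dict(pad=(-118,-120,107),h0=(0,157.5,W(162)+75),hmid=(0,-108,W(-108)+75),hend=(0,-353-4.7,W(-353)+75)).items():print(n,wp(p,X))
print('mug',ray(T,235,338,90),'jar',ray(T,305,157,85))
print('scene handle ends',[proj(S,wp(p,(x,157.5,W(162)+75))) for x in(50,-50)], 'stop',[proj(T,wp(p,(x,-365,96))) for x in(80,-80)])
w=cams.snapshot('wrist');print(w['mount'])
E
```

```text
[ 5.65649824e+02  1.35062628e+01 -4.98971735e-03] [ 0.33 -0.13 -0.61  2.66 -0.61 -2.73 -0.72 -1.47  0.03  0.42 -0.34 -0.32] [ 0.3 -0.1 -0.6  2.7 -0.6 -2.7 -0.7 -1.5  0.   0.4 -0.3 -0.3]
pad [ 447.05252958 -105.90345919  107.        ]
h0 [566.43570147 171.00430211 180.1574    ]
hmid [565.11093701 -94.49239278 163.2284    ]
hend [ 563.86500976 -344.18928436  147.8669    ]
mug [294.82588188 283.96204572  90.        ] jar [762.2371178  100.95905502  85.        ]
scene handle ends [array([365.16750741, 262.65344239]), array([380.3582133 , 226.51247502])] stop [array([480.48186637, 199.31344825]), array([482.25900177, 261.31072702])]
[[-8.65682790e-04 -9.57321302e-01 -2.89024524e-01  8.24458534e+01]
 [ 9.99999376e-01 -1.03273099e-03  4.25476458e-04 -1.50315479e+00]
 [-7.05802260e-04 -2.89023975e-01  9.57321599e-01 -1.40823710e+02]
 [ 0.00000000e+00  0.00000000e+00  0.00000000e+00  1.00000000e+00]]
```

```bash
python3 -m handwheel '{"travel":[[-20,-22,0],[-45,-50,0],[-70,-80,0],[-98,-110,0],[-125,-140,0],[-152,-170,0],[-178,-200,0],[-200,-226,0],[-216,-245,0],[-223,-253,0]],"twist":[-0.04,-0.08,-0.12,-0.16,-0.2,-0.24,-0.28,-0.32,-0.36,-0.361],"gripper":[93,93,93,93,93,93,93,93,60,60]}' 20; python3 -c "
from h import *
s=state();print(s['time_s'],s['ee_pos'],s['orientation'],s['finger_gap'],s['joints'])"
```

```text
time_s: 1.25
ee_pos: [351.2, 288.3, 243.8]
orientation: [0.0, 0.005, 1.0, -0.001]
contact_force: [0.1, -0.4, -0.3]
finger_gap: 81.5
grasp_force: 0.0
1.25 [351.19523511 288.25517576 243.77691244] [ 1.43533796e-04  4.50035822e-03  9.99989703e-01 -5.66207955e-04] 81.50084136746713 [-0.67805099  0.31643865 -0.07649836  1.95933094  0.03252443  0.86751658
  0.78997829]
```

```bash
python3 -m handwheel '{"travel":[[-22,-20,0],[-47,-52,0],[-68,-90,5],[-82,-130,15],[-92,-172,30],[-97,-214,46],[-100,-256,62],[-102,-294,78],[-102,-322,90],[-102,-338,98]],"twist":[0,0,0,0,0,0,0,0,0,0],"gripper":[93,93,93,93,93,93,93,93,93,93]}' 20; python3 -m handwheel '{"travel":[[0,0,0],[0,0,0],[0,0,0],[0,0,0],[0,0,0],[0,0,0],[0,0,0],[0,0,0],[0,0,0],[0,0,0]],"twist":[0,0,0,0,0,0,0,0,0,0],"gripper":[93,93,93,93,93,93,93,93,93,93]}'
python3 - <<'E'
from h import *
import cv2
s=state();print(s['time_s'],s['ee_pos'],s['orientation'],s['contact_force'])
c=cams.snapshot('scene');i=c['image'][120:340,140:500,::-1]
cv2.imwrite('pics/s1.png',cv2.resize(i,None,fx=2.2,fy=2.2,interpolation=cv2.INTER_CUBIC))
c=cams.snapshot('top');cv2.imwrite('pics/t1.png',c['image'][:,:,::-1])
E
```

```text
time_s: 2.25
ee_pos: [450.8, -49.4, 144.8]
orientation: [-0.0, 0.004, 1.0, -0.0]
contact_force: [0.2, -0.3, -0.1]
finger_gap: 92.9
grasp_force: 0.0
time_s: 3.25
ee_pos: [450.6, -47.6, 145.6]
orientation: [-0.0, 0.002, 1.0, -0.0]
contact_force: [-1.3, -0.6, -0.3]
finger_gap: 92.8
grasp_force: 0.0
3.25 [450.6031092  -47.58581077 145.64097773] [-4.77423316e-05  2.43363850e-03  9.99997037e-01 -2.45345371e-05] [-1.25840847 -0.59154458 -0.3095648 ]
```

View pics/s1.png

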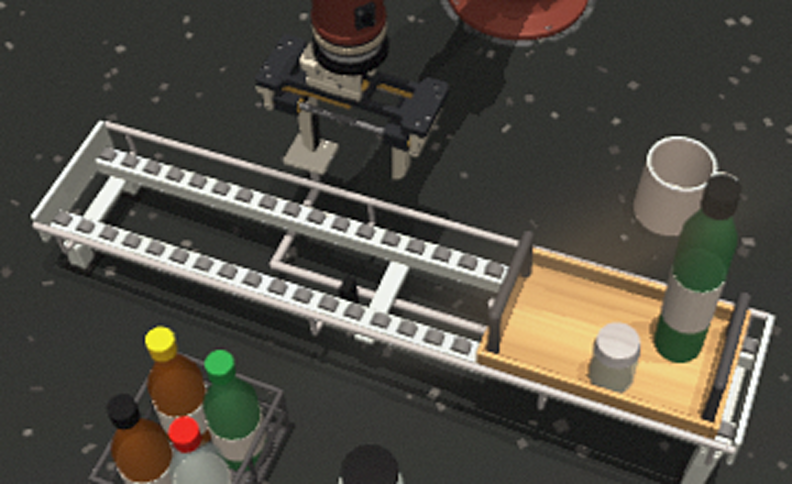

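View pics/t1.png

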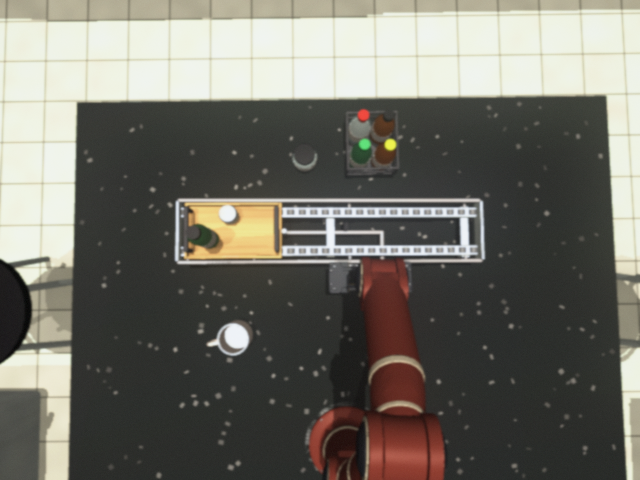

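The scene crop shows the near finger directly over the pad (crop (308,150)) and the tray still at rest. In the top view the arm leaves the lane clear (rows 200–262). Next step is pressing the pad.

```bash
python3 -m handwheel '{"travel":[[0,0,2],[0,0,4],[0,0,6],[0,0,8],[0,0,11],[0,0,18],[0,0,27],[0,0,36],[0,0,43],[0,0,44]],"twist":[0,0,0,0,0,0,0,0,0,0],"gripper":[93,93,93,93,93,93,93,93,93,93]}' 20
python3 - <<'E'
from h import *
s=state();print(s['time_s'],s['ee_pos'],s['contact_force'])
E
```

```text
time_s: 4.35
ee_pos: [451.3, -46.8, 106.3]
orientation: [0.001, 0.002, 1.0, 0.0]
contact_force: [-11.8, 6.7, 60.0]
finger_gap: 92.5
grasp_force: 29.6
4.35 [451.3158321  -46.82875343 106.25602341] [-11.79717444   6.66152877  60.04169652]
```

```bash
python3 -m handwheel '{"travel":[[0,0,-22],[0,0,-50],[-10,-5,-80],[-28,-14,-102],[-50,-25,-108],[-72,-36,-108],[-92,-46,-108],[-106,-53,-108],[-113,-57,-108],[-114,-57,-108]],"twist":[0,0,0,0,0,0,0,0,0,0],"gripper":[93,93,93,93,93,93,93,93,93,93]}' 20
python3 - <<'E'
from h import *
import cv2
s=state();print(s['time_s'],s['ee_pos'],s['contact_force'])
c=cams.snapshot('scene');i=c['image'][120:340,140:500,::-1]
cv2.imwrite('pics/s2.png',cv2.resize(i,None,fx=2.2,fy=2.2,interpolation=cv2.INTER_CUBIC))
t=cams.snapshot('top')['image'][:,:,::-1];cv2.imwrite('pics/t2.png',t);print(state()['time_s'])
# tray edge along rows: compare brown-ness
a=cv2.imread('pics/t1.png').astype(int)
for im in(a,t.astype(int)):
    m=(im[:,:,2]-im[:,:,0]>60)[210:256,170:480].sum(0);j=np.where(m>15)[0]+170;print(j.min(),j.max(),len(j))
E
```

```text
time_s: 5.35
ee_pos: [564.3, -106.0, 208.4]
orientation: [-0.001, 0.003, 1.0, -0.0]
contact_force: [-1.0, 0.1, -0.0]
finger_gap: 92.7
grasp_force: 0.0
5.35 [ 564.26783738 -105.96842405  208.40790628] [-1.03132722  0.14576319 -0.02891148]
5.45
188 281 90
226 444 132
```

View pics/s2.png

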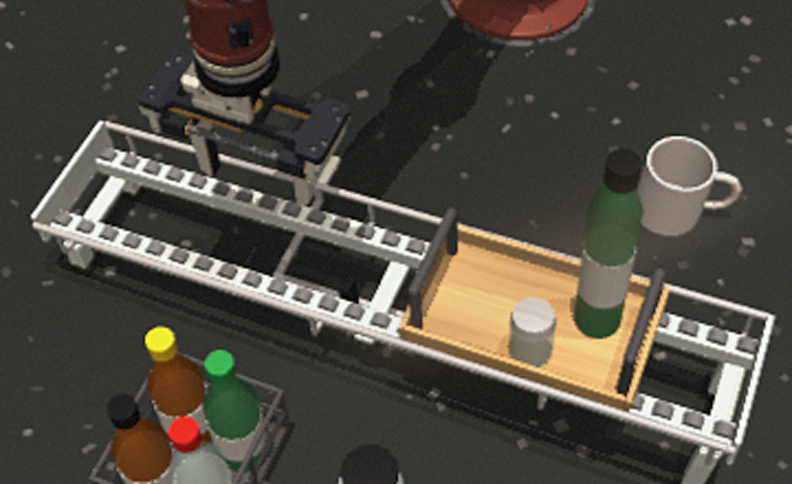

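The scene view shows the tray rolling, both items upright, with the lower handle at crop (449,215)–(417,322). The gripper hovers over the lane ahead of it. Next I'll estimate its acceleration.

Run:
```python
from h import *
import cv2
T=cams.snapshot('top');cv2.imwrite('pics/t3.png',T['image'][:,:,::-1]);print(state()['time_s'])
def edge(im):
    im=im.astype(float);p=(im[:,:,2]-im[:,:,0])[215:222].mean(0)  # B,G,R
    h=p[240:280].max()/2
    k=next(k for k in range(170,300) if p[k]>h);return k-1+(h-p[k-1])/(p[k]-p[k-1])
e=[edge(cv2.imread(f'pics/{n}.png')) for n in('t1','t2','t3')]
z=[112+30+17-7*i for i in range(3)]
y=[ray(T,e[0],218,145)[1],ray(T,e[1],218,139)[1],ray(T,e[2],218,138)[1]]
print(e,y)
S=cams.snapshot.__self__ if 0 else None
t0=4.12
for t,yy in((5.40,y[1]),(5.45,y[2])):
    s=y[0]-yy;a=2*s/(t-t0)**2;print('s',s,'a',a)
print('handle y world, t:')
for t in np.arange(5.5,7.1,.1):
    s=.5*a*(t-t0)**2;print(round(t,2),round(171-s,1),'v',round(a*(t-t0)),'tray lane y',round(270-s),'barz',round(180.2-SL*s,1))
```

```text
5.5
[np.float64(187.83101045296166), np.float64(225.6638655462185), np.float64(228.17127071823205)] [np.float64(392.9167718861614), np.float64(299.70837488619935), np.float64(293.60597138987487)]
s 93.20839699996208 a 113.77978149409428
s 99.31080049628656 a 112.28537565298949
handle y world, t:
5.5 64.1 v 155 tray lane y 163 barz 173.5
5.6 48.0 v 166 tray lane y 147 barz 172.5
5.7 30.8 v 177 tray lane y 130 barz 171.4
5.8 12.5 v 189 tray lane y 112 barz 170.3
5.9 -6.9 v 200 tray lane y 92 barz 169.0
6.0 -27.4 v 211 tray lane y 72 barz 167.8
6.1 -49.1 v 222 tray lane y 50 barz 166.4
6.2 -71.9 v 234 tray lane y 27 barz 165.0
6.3 -95.8 v 245 tray lane y 3 barz 163.5
6.4 -120.9 v 256 tray lane y -22 barz 161.9
6.5 -147.0 v 267 tray lane y -48 barz 160.3
6.6 -174.3 v 278 tray lane y -75 barz 158.5
6.7 -202.7 v 290 tray lane y -104 barz 156.8
6.8 -232.2 v 301 tray lane y -133 barz 154.9
6.9 -262.9 v 312 tray lane y -164 barz 153.0
7.0 -294.7 v 323 tray lane y -196 barz 151.0
```

```bash
cat > an.py <<'E'
from h import *
import cv2
R=np.array([[-0.01020691,-0.9999318,-0.00567565],[-0.99747346,0.01058054,-0.07024781],[0.07030307,0.0049443,-0.99751342]])
T=dict(mtx=np.array([[506.60289221,0,312.89405659],[0,506.60289221,231.4379706],[0,0,1]]),R=R,t=np.array([88.47266993,569.62481139,1361.82529494]))
def cap(n):
    im=cv2.imread(f'pics/{n}.png')[203:226,200:300]
    b=im.astype(float).min(2);w=np.clip(b-150,0,None);w[:, :]*=1
    ys,xs=np.mgrid[:w.shape[0],:w.shape[1]]
    n,l,st,ce=cv2.connectedComponentsWithStats((w>0).astype(np.uint8))
    k=[i for i in range(1,n) if 60<st[i,4]<500];m=sum((l==i) for i in k[:1]);ww=w*m
    return (xs*ww).sum()/ww.sum()+200,(ys*ww).sum()/ww.sum()+203,ww.astype(bool).sum()
Y=[]
for n,z in(('t1',190),('t2',184),('t3',184)):
    u,v,k=cap(n);P=ray(T,u,v,z);Y.append(P[1]);print(n,u,v,k,P)
for t,y in((5.4,Y[1]),(5.45,Y[2])):
    for t0 in(4.07,4.12,4.17):print(t,t0,Y[0]-y,2*(Y[0]-y)/(t-t0)**2)
E
python3 an.py
python3 - <<'E'
import sys;sys.argv=['x']
from h import *
S=dict(mtx=np.array([[512.94,0,324.773],[0,512.94,245.69],[0,0,1]]),R=[[-0.36957764,0.92918377,0.00546634],[0.78118187,0.31388549,-0.53965803],[-0.50315729,-0.19517533,-0.84186658]],t=[153.21,-402.212,1574.987])
for (u,v),z in(((527,237),186),((449,214),180)):print(ray(S,140+u/2.2,120+v/2.2,z))
E
```

```text
t1 226.8472465034965 212.92925043706293 255 [605.28886695 287.82076138 190.        ]
t2 263.87756679178625 212.88810995804815 250 [605.0765316  199.48232186 184.        ]
t3 266.582332429291 212.88066640836885 247 [605.02398006 192.95586249 184.        ]
5.4 4.07 88.33843951255187 99.87951779360264
5.4 4.12 88.33843951255187 107.8350091705955
5.4 4.17 88.33843951255187 116.78027564617861
5.45 4.07 94.86489888408346 99.62707297215236
5.45 4.12 94.86489888408346 107.25863404837294
5.45 4.17 94.86489888408346 115.80187852060963
[524.24692759 171.38000899 186.        ]
[522.67464411  88.2821949  180.        ]
```

```bash
cat >> an.py <<'E'
import sys
if len(sys.argv)>1:
    for n in('t4','t5','t6'):cv2.imwrite(f'pics/{n}.png',cams.snapshot('top')['image'][:,:,::-1])
    print(state()['time_s'],state()['ee_pos'])
    tt=[5.4,5.45,5.5,5.55,5.6];s=[]
    for n in('t2','t3','t4','t5','t6'):
        u,v,k=cap(n);s.append(Y[0]-ray(T,u,v,184-.06*(len(s)*8))[1]);print(k,s[-1])
    from scipy.optimize import curve_fit
    f=lambda t,a,t0:.5*a*(t-t0)**2
    (a,t0),C=curve_fit(f,tt,s,[110,4.1]);print(a,t0,C**.5)
    for A,t0 in((a,t0),(None,4.10)):
        if A is None:A=np.mean([2*x/(t-t0)**2 for t,x in zip(tt,s)])
        print('a',A,t0)
        for t in np.arange(5.65,7.2,.1):
            q=f(t,A,t0);print(round(t,2),'y',round(171-q,1),'v',round(A*(t-t0)),'tray',round(270-q),'z',round(180.2-SL*q,1))
E
python3 an.py go
```

```text
t1 226.8472465034965 212.92925043706293 255 [605.28886695 287.82076138 190.        ]
t2 263.87756679178625 212.88810995804815 250 [605.0765316  199.48232186 184.        ]
t3 266.582332429291 212.88066640836885 247 [605.02398006 192.95586249 184.        ]
5.4 4.07 88.33843951255187 99.87951779360264
5.4 4.12 88.33843951255187 107.8350091705955
5.4 4.17 88.33843951255187 116.78027564617861
5.45 4.07 94.86489888408346 99.62707297215236
5.45 4.12 94.86489888408346 107.25863404837294
5.45 4.17 94.86489888408346 115.80187852060963
5.65 [ 563.7893115  -104.59493804  209.7514968 ]
250 88.33843951255187
247 94.81857644284003
249 101.35121195218039
249 107.87005592925377
248 114.78847672830545
85.89022970127806 3.9647693659587175 [[1.00774695 0.09547042]
 [0.09547042 0.00905397]]
a 85.89022970127806 3.9647693659587175
5.65 y 49.0 v 145 tray 148 z 172.6
5.75 y 34.1 v 153 tray 133 z 171.6
5.85 y 18.4 v 162 tray 117 z 170.6
5.95 y 1.7 v 171 tray 101 z 169.6
6.05 y -15.7 v 179 tray 83 z 168.5
6.15 y -34.1 v 188 tray 65 z 167.3
6.25 y -53.3 v 196 tray 46 z 166.1
6.35 y -73.3 v 205 tray 26 z 164.9
6
[... 197 characters left out ...]
256 tray -113 z 156.2
7.05 y -237.8 v 265 tray -139 z 154.6
7.15 y -264.7 v 274 tray -166 z 152.9
a 103.33217507822704 4.1
5.65 y 46.9 v 160 tray 146 z 172.4
5.75 y 30.3 v 170 tray 129 z 171.4
5.85 y 12.8 v 181 tray 112 z 170.3
5.95 y -5.8 v 191 tray 93 z 169.1
6.05 y -25.5 v 201 tray 74 z 167.9
6.15 y -46.1 v 212 tray 53 z 166.6
6.25 y -67.8 v 222 tray 31 z 165.2
6.35 y -90.6 v 232 tray 8 z 163.8
6.45 y -114.3 v 243 tray -15 z 162.3
6.55 y -139.1 v 253 tray -40 z 160.8
6.65 y -165.0 v 263 tray -66 z 159.1
6.75 y -191.8 v 274 tray -93 z 157.5
6.85 y -219.7 v 284 tray -121 z 155.7
6.95 y -248.7 v 294 tray -150 z 153.9
7.05 y -278.6 v 305 tray -180 z 152.0
7.15 y -309.6 v 315 tray -211 z 150.1
```

```bash
cat > an2.py <<'E'
import sys;sys.argv=['x']
from an import *
for n in('t7','t8'):cv2.imwrite(f'pics/{n}.png',cams.snapshot('top')['image'][:,:,::-1])
print(state()['time_s'],state()['ee_pos'])
tt=np.arange(5.4,5.72,.05);s=[]
for i,n in enumerate(('t2','t3','t4','t5','t6','t7','t8')):
    u,v,k=cap(n);s.append(Y[0]-ray(T,u,v,190-SL*(88+6.6*i))[1])
print(np.round(s,1));p=np.polyfit(tt-5.55,s,1);print(p,np.polyfit(tt-5.55,s,2))
for a in(70,86,103,120):
  print(a,[(round(x+5.55,2),round(171-(p[1]+p[0]*x+.5*a*x*x))) for x in np.arange(.2,1.5,.1)])
E
python3 an2.py | tail -6
```

```text
[ 88.4  94.9 101.4 107.9 114.8 122.  129.4]
[136.19889946 108.4023853 ] [ 40.17480343 136.19889946 108.00063727]
70 [(np.float64(5.75), 34), (np.float64(5.85), 19), (np.float64(5.95), 3), (np.float64(6.05), -14), (np.float64(6.15), -32), (np.float64(6.25), -50), (np.float64(6.35), -69), (np.float64(6.45), -88), (np.float64(6.55), -109), (np.float64(6.65), -130), (np.float64(6.75), -151), (np.float64(6.85), -174), (np.float64(6.95), -197)]
86 [(np.float64(5.75), 34), (np.float64(5.85), 18), (np.float64(5.95), 1), (np.float64(6.05), -16), (np.float64(6.15), -35), (np.float64(6.25), -54), (np.float64(6.35), -74), (np.float64(6.45), -95), (np.float64(6.55), -117), (np.float64(6.65), -139), (np.float64(6.75), -163), (np.float64(6.85), -187), (np.float64(6.95), -212)]
103 [(np.float64(5.75), 33), (np.float64(5.85), 17), (np.float64(5.95), 0), (np.float64(6.05), -18), (np.float64(6.15), -38), (np.float64(6.25), -58), (np.float64(6.35), -79), (np.float64(6.45), -102), (np.float64(6.55), -125), (np.float64(6.65), -150), (np.float64(6.75), -175), (np.float64(6.85), -201), (np.float64(6.95), -229)]
120 [(np.float64(5.75), 33), (np.float64(5.85), 16), (np.float64(5.95), -1), (np.float64(6.05), -21), (np.float64(6.15), -41), (np.float64(6.25), -62), (np.float64(6.35), -85), (np.float64(6.45), -109), (np.float64(6.55), -134), (np.float64(6.65), -160), (np.float64(6.75), -187), (np.float64(6.85), -216), (np.float64(6.95), -246)]
```

```bash
python3 -m handwheel '{"travel":[[0,8,0],[0,23,0],[0,37,0],[0,45,0],[0,41,0],[0,25,0],[0,5,10],[0,-17,27],[0,-39,40],[0,-62,44]],"twist":[0,0,0,0,0,0,0,0,0,0],"gripper":[93,93,93,93,90,75,70,65,60,60]}' 10
python3 - <<'E'
from h import *
s=state();print(s['time_s'],s['ee_pos'],s['contact_force'],s['joint_vel'].round(3),s['finger_gap'])
E
```

```text
time_s: 6.75
ee_pos: [562.4, -170.6, 164.1]
orientation: [-0.002, 0.004, 1.0, -0.001]
contact_force: [0.0, 0.3, 0.3]
finger_gap: 60.2
grasp_force: 0.0
6.75 [ 562.42901268 -170.62196611  164.0616953 ] [0.04817712 0.2571305  0.27885655] [ 0.392  0.119 -0.008 -0.159  0.007  0.012  0.375] 60.15502565173449
```

```bash
python3 -m handwheel '{"travel":[[0,-22.5,1],[0,-45,3],[0,-67,4],[0,-88,5],[0,-107,6],[0,-123,7],[0,-135.5,8],[0,-144.5,9],[0,-151,9],[0,-156,10]],"twist":[0,0,0,0,0,0,0,0,0,0],"gripper":[52,44,36,30,26,22,18,14,8,5]}' 8
python3 - <<'E'
from h import *
import cv2
s=state();print(s['time_s'],s['ee_pos'],s['contact_force'],s['finger_gap'],s['grasp_force'])
E
```

```text
time_s: 7.75
ee_pos: [563.8, -322.8, 156.0]
orientation: [0.0, 0.002, 1.0, 0.0]
contact_force: [0.7, 0.1, 4.3]
finger_gap: 12.1
grasp_force: 8.0
7.75 [ 563.84341093 -322.80647421  155.9768381 ] [0.68728153 0.05560047 4.28046969] 12.099364194246853 7.972567677497864
```

```bash
python3 -m handwheel '{"travel":[[0,-4,0],[0,-7,0],[0,-9.5,0],[0,-11.5,0],[0,-13,0.5],[0,-14.5,0.5],[0,-15.5,0.5],[0,-16.5,0.5],[0,-17.5,0.5],[0,-18,0.5]],"twist":[0,0,0,0,0,0,0,0,0,0],"gripper":[5,5,5,5,5,5,5,5,5,5]}' 8
python3 - <<'E'
from h import *
import cv2
s=state();print(s['time_s'],s['ee_pos'],s['contact_force'],s['finger_gap'],s['grasp_force'])
c=cams.snapshot('scene');i=c['image'][110:330,120:480,::-1]
cv2.imwrite('pics/s3.png',cv2.resize(i,None,fx=2.2,fy=2.2,interpolation=cv2.INTER_CUBIC))
E
```

```text
time_s: 8.75
ee_pos: [563.0, -341.1, 154.9]
orientation: [-0.0, 0.002, 1.0, 0.0]
contact_force: [-0.9, -0.2, -0.9]
finger_gap: 11.4
grasp_force: 8.0
8.75 [ 563.01429712 -341.10117223  154.90116775] [-0.9140704  -0.20756975 -0.86599275] 11.4226055124045 7.972889989614487
```

View pics/s3.png

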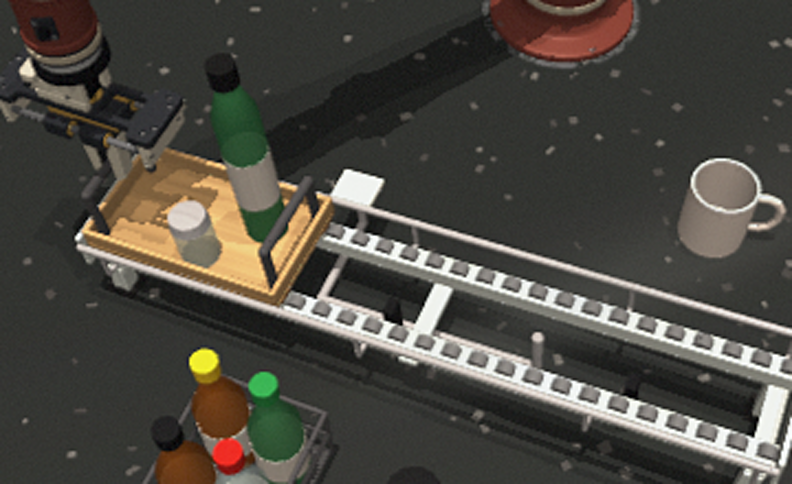

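The picture shows the tray nearly at the stop, gripped by its front handle, with the bottle and shaker standing. The pad is at crop (357,188). I'll creep on to contact.

```bash
python3 -m handwheel '{"travel":[[0,-0.7,0],[0,-1.4,0],[0,-2,0],[0,-2.5,0],[0,-3,0],[0,-3.5,0],[0,-4,0],[0,-4.5,0],[0,-4.5,0],[0,-4.5,0]],"twist":[0,0,0,0,0,0,0,0,0,0],"gripper":[5,5,5,5,5,5,5,5,5,5]}' 8
python3 - <<'E'
from h import *
c=cams.snapshot('scene')
for z in(107,81):print(z,[proj(c,np.array([x,y,z])).round(1) for x,y in((447,-106),(425,-131),(425,-81),(469,-131),(469,-81))])
print(c['image'][165:215,282].astype(int).min(1))
E
```

```text
time_s: 9.8
ee_pos: [562.9, -342.3, 154.8]
orientation: [-0.001, 0.001, 1.0, 0.003]
contact_force: [-2.7, 6.4, -0.5]
finger_gap: 11.8
grasp_force: 8.0
107 [array([280.8, 188. ]), array([275.3, 178.8]), array([293.5, 184.6]), array([267.9, 191.5]), array([286.3, 197.4])]
81 [array([281.4, 194.5]), array([276.1, 185.4]), array([293.9, 191.1]), array([268.8, 197.9]), array([286.9, 203.8])]
[ 32  29  33  30  27  30  26  47  45  49  47  45  49  48  47  51  48  47
  50  47  46  44  35 210 241 241 239 238 239 239 239 239 240 239 239 240
 242 205 208 179  96  62  45  42  24  25  57  85  94 167]
```

Force along y is 6.4 N, so the tray is on the stop, and the pad matches its fully-down projection. Next I'll open, then lift clear.

```bash
python3 -m handwheel '{"travel":[[0,0.5,0],[0,1,0],[0,1,0],[0,1,0],[0,1,0],[0,1,0],[0,1,0],[0,1,0],[0,1,0],[0,1,0]],"twist":[0,0,0,0,0,0,0,0,0,0],"gripper":[12,14,17,21,25,30,35,40,45,50]}' 8; python3 -m handwheel '{"travel":[[0,0,-5],[0,0,-13],[0,0,-23],[0,0,-35],[0,0,-47],[0,0,-59],[0,0,-70],[0,0,-79],[0,0,-85],[0,0,-87]],"twist":[0,0,0,0,0,0,0,0,0,0],"gripper":[55,55,55,55,55,55,55,55,55,55]}'; python3 -m handwheel '{"travel":[[5,-8,-2],[12,-22,-5],[20,-40,-10],[28,-60,-15],[36,-80,-20],[44,-100,-25],[50,-118,-30],[56,-132,-30],[60,-140,-30],[60,-140,-30]],"twist":[0,0,0,0,0,0,0,0,0,0],"gripper":[55,55,55,55,55,55,55,55,55,55]}'
python3 - <<'E'
from h import *
import cv2
c=cams.snapshot('scene');i=c['image'][110:330,120:480,::-1]
cv2.imwrite('pics/s4.png',cv2.resize(i,None,fx=2.2,fy=2.2,interpolation=cv2.INTER_CUBIC))
E
```

```text
time_s: 10.85
ee_pos: [563.3, -344.6, 155.2]
orientation: [0.0, 0.002, 1.0, -0.0]
contact_force: [0.4, -0.6, -1.0]
finger_gap: 48.0
grasp_force: 0.0
time_s: 11.85
ee_pos: [563.4, -344.7, 243.0]
orientation: [0.0, 0.002, 1.0, -0.0]
contact_force: [1.0, -0.1, -0.3]
finger_gap: 55.2
grasp_force: 0.0
time_s: 12.85
ee_pos: [500.6, -486.3, 271.5]
orientation: [-0.001, 0.004, 1.0, -0.0]
contact_force: [0.2, 0.6, -0.5]
finger_gap: 54.6
grasp_force: 0.0
```

View pics/s4.png

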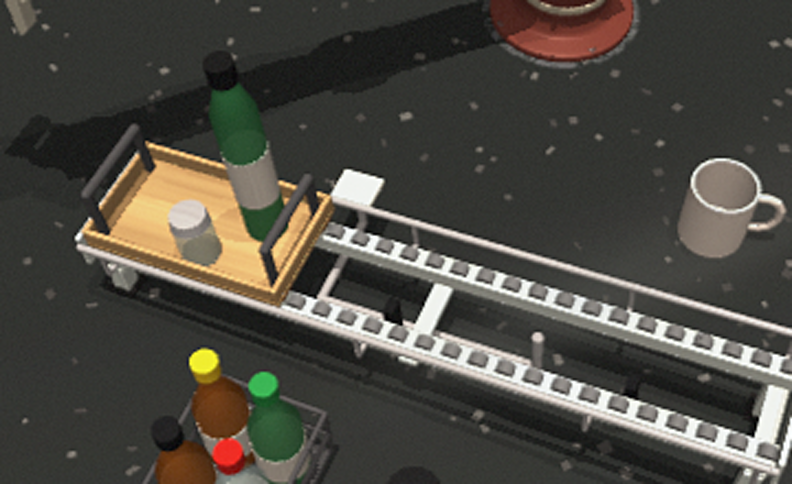

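The tray rests at the stop with the bottle (crop (245,150)) and the shaker (193,230) upright and the gripper clear, so I'm handing in.

```bash
python3 -c "
from rig import job_done
print(job_done())"
```

```text
the job is handed in; nothing more can be done
None
```

I pressed the pad fully down, caught the tray in motion past mid-lane, and eased it onto the front stop; it was left there released with the bottle and shaker standing and the other things untouched, handed in at about 13 s (no verdict was returned).

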